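# Close the contacts tub and shut its drawer

## Task

The lid of the tub in the open cabinet drawer is only resting loosely in the mouth and stands proud of the rim, so the drawer would catch on it. First, with the drawer still well open, press the lid down until it sits level and fully home on the rim all round; then push the drawer fully home. Leave the spool, can, circuit board and screwdriver where they are.

Things in the scene. Friction and masses are not known exactly. Their poses are not given: they have to be found in the camera images.
- lid: Loose grey lid: plate 104 x 124 x 4 mm (x, y, z), under it a 12 mm deep skirt (92 x 112 mm) that enters the tub mouth. Origin: centre of the plate's underside; z up, +x into the cabinet. About 50 g. Starts about 7 mm above the rim, held up by four sprung snap beads, near the corners in the front and back tub walls; each gives way at 3 to 5 N.
- tub_rim (a point): Centre of the mouth, at rim height (80 mm above the bench), of the white tub fixed in the drawer's front part; outside 100 x 120 mm (x, y), walls 3 mm. +x into the cabinet, the way the drawer closes; z up. Travels with the drawer. When seated, the lid's origin is at this point.
- drawer_front (a point): Middle of the top edge of the drawer's grey front panel, on its outer face, 98 mm above the bench. Panel 166 mm wide (y), 8 mm thick, 90 mm high; a pull lip sticks out 16 mm, its top 75 mm below this edge. +x into the cabinet. Travels with the drawer; the tub rim's centre is 70 mm in +x from it.
- drawer (a joint): Drawer opening in m: 0 = shut (the panel's back against the cabinet face), 0.16 = stop; slides along the cabinet's -x as it opens, with 2.5 N friction. Starts at 0.15.
- cabinet: Low blue steel two-bay parts cabinet fixed on the bench, 240 (x) x 360 (y) x 104 mm. Origin: centre of its underside; +x to its back. The open drawer is in the bay at +y; the other bay's drawer is shut. The bay's lintel has its underside 87 mm above the bench.
- solder_spool: Bystander: black spool of solder, 56 mm diameter, 40 mm high, standing on the cabinet top, above the shut bay. Origin: centre of underside.
- spray_can: Bystander: aluminium spray can, 60 mm diameter, 150 mm high, standing on the bench. Origin: centre of underside.
- circuit_board: Bystander: green circuit board lying on the bench, 100 x 80 mm, up to 20 mm high. Origin: centre of underside.
- screwdriver: Bystander: red-handled screwdriver lying on the bench along its own x. Origin: underside.
There are look-alikes about, which are no part of the job. What is meant by the lid is not brown or purple, and is the smaller of those in its own colour.

How it is judged:
By the outcome, as a careful person would: the job done as asked, in the order asked, and still so for the second after the job is handed in, with the robot touching nothing.
It also fails if it takes over 45 s, if anything falls off the work surface, if the arm or the gripper's body presses on something with over 40 N, if the wrist force passes 120 N, or if a joint passes its speed limit or range.

## Robot

A 7-joint arm with a two-finger parallel gripper is mounted at the origin on the work surface. World frame = base frame: x ahead of the robot, y to its left, z up, the work surface at z = 0. Lengths are in m, angles in degrees, forces in N, time in s.
With the tool pointing down it reaches from about 0.425 to 0.875 m from the base axis. Payload 4.7 kg.
Tool frame: the origin (TCP) lies at the very end of the fingers, on their centre line; the grasp point (between the pads) lies 19 mm behind it; z points along the fingers, y is the line along which they close (so a half turn about z gives the same grasp; the last joint's range is limited). The gripper opens to 87 mm and grips with 3 to 60 N. Pads are 19 mm wide; open, the fingers measure 117 mm over their backs; the gripper's body (75 mm by 190 mm) begins 51 mm behind the grasp point.
Start: joints at [-71.9, 18.392, -4.016, 83.108, 1.295, 78.541, -3.26], TCP at [0.193, 0.621, 0.223] pointing down, gripper open.
Joint ranges: [-163.93, 163.93], [-17.29, 119.83], [-79.2, 71.16], [3.27, 140.29], [-89.18, 269.18], [5.43, 117.66], [-154.24, 154.24]. Speed limits (degrees/s): [147.25, 147.25, 180, 180, 180, 180, 180].

## Interface

Orientations are given as [roll, pitch, yaw] about the fixed x, y, z axes, in that order (R = Rz(yaw) Ry(pitch) Rx(roll)).
In Python, from cell import get_obs, cams, ticket, finder gives the robot as it stands.
- The arm moves only by the shell command python3 -m creep 'ROWS' [FORCE]. ROWS is text: rows parted by semicolons, each of 5 numbers parted by spaces: the shift along the world's x, y, z in m, then the turn about the world's z in degrees, then the finger opening in m, from 0 to 0.087. A call has 1 to 8 rows; each row shifts and turns the commanded pose from where the row before left it; what a row does not reach is not made up. A row lasts 1/8 s, in which the tool goes at most 62.5 mm and 10.7 degrees, less where a joint would pass 70% of its speed; a pose out of reach is approached as far as the arm can. A call with a gripper value outside its range is refused whole. The fingers move at their own pace and stop on an object; FORCE is the grip in N (left out, the last holds). Time passes only in rows, so rows that do not move let the fingers close. It gives the time, the measured TCP pose, the force, the opening and the grip force at its end, in the units of the state.
- get_obs(): the state, without advancing time (a new reading comes with each control period).
- cams.read_camera(name): name is "side" or "top"; returns the picture (420x560x3 uint8, red, green, blue); there is no depth.
- cams.calibration(name): a dict with "fx", "fy", "cx", "cy" (pixels), "k1" (the pictures are not rectified: a ray, as slopes to the right and down, at radius r is drawn at 1 + k1 r^2 times it, then the intrinsics apply), "extrinsics" (4x4, takes a point from world to camera coordinates). Camera axes: x right, y down, z forward; pixel columns grow to the right and rows downward; lengths in m; the calibration is good to about 2 mm. A picture is of the moment at which its call begins. calibration takes no time and is no camera call.
- ticket.sign_off(): hands the job in; it is judged then, once.
Trained networks look in the newest picture that a camera, given by its name, has taken for a name from the list of things; names that differ only in an ending like _2 or _b are one class to them, and where a whole thing is asked for, a point or a joint stands for the part that bears it (a point fixed in the world has none). Each returns a list of dicts, best first, with "p" (0 to 1); they miss things now and then, are a little off and sometimes report something else, mostly with a low value. They report only what shows in the picture. A call takes as long as a camera call. They do not tell look-alikes from the thing itself.
- finder.masks_of(name, camera): "mask" (420x560 bool, what is visible of it) and "xy" ([column, row] in pixels, amid what is visible of it).
- finder.tip_of(name, camera): "xy" ([column, row] in pixels: a listed point, or the origin of a listed thing).
The state is a dict: "time_s": time; "qpos": joint angles; "joint_velocities": joint speeds; "effort": joint torques, N m; "tool_pos": TCP position; "tool_rot": TCP orientation; "force": force on the tool from outside, world axes, zero at the start; "wrist_torque": the same for the moment, N m; "grip_width": finger opening in m; "grasp_force": force on a finger pad.
Only numpy, scipy, OpenCV 4.12 (cv2) and the standard library are available. Lean on these libraries where they do the work, as an engineer would, in place of code of your own. Each camera call takes 0.05 s, during which the arm holds its last target. There are 200 camera calls.

## Working session

There is one attempt and no reset: what is moved stays moved. The work goes in short steps, Python scripts to look and compute and a shell command to move; the robot and the scene stay as the last step left them, time stands still between calls to the robot, and variables do not carry over. Pictures are saved under pics/ and viewed, at most 10 in all, crops included, and the job is handed in when it is done.

```bash
ls; mkdir -p pics; cat > h.py <<'E'
import numpy as np, cv2
from cell import get_obs, cams, ticket, finder
from scipy.optimize import least_squares
def proj(c,P):
    K=cams.calibration(c); E=np.array(K["extrinsics"]); p=E[:3,:3]@np.asarray(P,float)+E[:3,3]
    s=p[:2]/p[2]; s=s*(1+K["k1"]*(s@s)); return np.array([K["fx"]*s[0]+K["cx"],K["fy"]*s[1]+K["cy"]])
def at_z(c,uv,z):
    return least_squares(lambda q:proj(c,[q[0],q[1],z])-uv,[0.6,0.]).x
def tri(a,b):
    r=least_squares(lambda q:np.r_[proj("side",q)-a,proj("top",q)-b],[0.6,0.,0.1]); return r.x,np.abs(r.fun).max()
def save(c,n,box=None,s=1):
    im=cams.read_camera(c)[:,:,::-1]
    if box: im=im[box[1]:box[3],box[0]:box[2]]
    cv2.imwrite("pics/"+n,cv2.resize(im,None,fx=s,fy=s,interpolation=cv2.INTER_CUBIC))
E
python3 - <<'E'
from h import *
for c in("side","top"):
    save(c,c+"0.png"); E=np.array(cams.calibration(c)["extrinsics"]); print(c,"cam at",(-E[:3,:3].T@E[:3,3]).round(3))
    for n in("lid","tub_rim","drawer_front","cabinet","solder_spool","spray_can","circuit_board","screwdriver"):
        print(n,[(np.round(d["xy"]).tolist(),round(d["p"],2)) for d in finder.tip_of(n,c)][:4], [(np.round(d["xy"]).tolist(),round(d["p"],2),int(d["mask"].sum())) for d in finder.masks_of(n,c)][:4] if n=="lid" else "")
o=get_obs();print(o["time_s"],o["tool_pos"],o["tool_rot"],o["force"])
E
```

```text
pics
side cam at [ 0.085 -0.567  0.891]
lid [([236.0, 251.0], 0.94), ([222.0, 142.0], 0.93), ([180.0, 215.0], 0.92), ([236.0, 167.0], 0.88)] [([242.0, 252.0], 0.97, 2673), ([219.0, 143.0], 0.77, 1210), ([180.0, 217.0], 0.63, 1138), ([236.0, 166.0], 0.58, 955)]
tub_rim [([238.0, 166.0], 0.61)] 
drawer_front [([218.0, 172.0], 0.96)] 
cabinet [([308.0, 182.0], 0.63)] 
solder_spool [([327.0, 187.0], 0.72)] 
spray_can [([149.0, 167.0], 0.96)] 
circuit_board [([377.0, 365.0], 0.64)] 
screwdriver [([282.0, 333.0], 0.89)] 
top cam at [0.385 0.004 1.579]
lid [([157.0, 193.0], 0.78), ([213.0, 268.0], 0.77), ([215.0, 212.0], 0.76), ([278.0, 258.0], 0.76)] [([158.0, 194.0], 0.81, 1614), ([216.0, 211.0], 0.72, 1111), ([277.0, 256.0], 0.65, 1929), ([216.0, 272.0], 0.57, 992)]
tub_rim [] 
drawer_front [([211.0, 230.0], 0.97), ([148.0, 263.0], 0.3)] 
cabinet [([257.0, 161.0], 0.82)] 
solder_spool [([287.0, 173.0], 0.73)] 
spray_can [([148.0, 262.0], 0.7)] 
circuit_board [([403.0, 240.0], 0.7)] 
screwdriver [([348.0, 276.0], 0.59)] 
1.0 [0.1932358  0.62061292 0.22256947] [1.79999145e+02 2.05157571e-03 1.62706781e+02] [-0.21613778 -0.44555313  0.08136507]
```

View pics/side0.png

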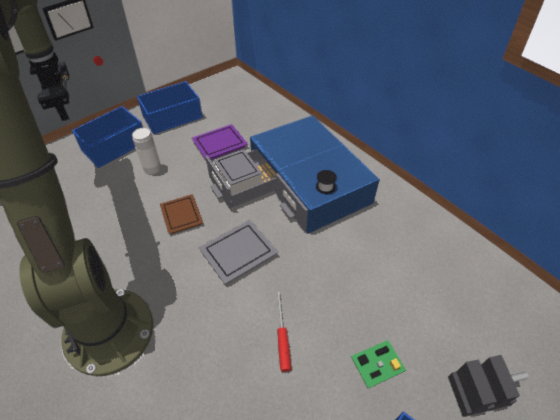

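View pics/top0.png

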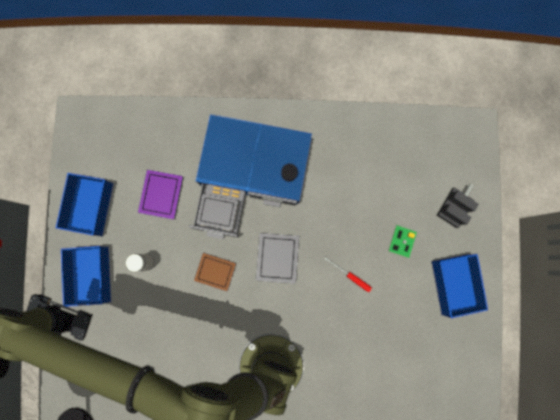

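Lid candidates are:
- grey in the drawer tub, side (236,167), top (216,211)
- larger grey on the bench, side (240,251), top (278,258)
- purple, side (220,142), top (160,194)
- brown, side (181,215), top (216,271)

By the description it is the smaller grey one, in the tub. I'll check that with a crop and measure it.

```bash
python3 - <<'E'
from h import *
near=lambda L,p:min(L,key=lambda d:np.hypot(*(np.array(d["xy"])-p)))
a=cams.read_camera("side");b=cams.read_camera("top")
A=a[:,:,::-1][115:240,185:345];B=b[:,:,::-1][105:245,180:325]
cv2.imwrite("pics/crop1.png",np.hstack([cv2.resize(A,(400,312),interpolation=2),cv2.resize(B,(323,312),interpolation=2)]))
M={}
for c,p in(("side",(236,167)),("top",(216,211))):
    M[c]=near(finder.masks_of("lid",c),p); M[c]["o"]=near(finder.tip_of("lid",c),p)["xy"]
    M[c]["f"]=near(finder.tip_of("drawer_front",c),(215,200))["xy"]
    M[c]["k"]=near(finder.tip_of("cabinet",c),(280,170))["xy"];M[c]["sp"]=near(finder.tip_of("solder_spool",c),(280,170))["xy"];M[c]["can"]=near(finder.tip_of("spray_can",c),(140,200))["xy"]
for k in("o","f","k","sp","can"): print(k,tri(M["side"][k],M["top"][k]))
for z,k in((.087,"o"),(.098,"f")):
    print(k,"at z",[at_z(c,M[c][k],z).round(4) for c in M])
for c in M:
    cn=max(cv2.findContours(M[c]["mask"].astype(np.uint8),0,2)[0],key=cv2.contourArea)[:,0].astype(float)
    W=np.array([at_z(c,u,.091) for u in cn]).astype(np.float32)
    print(c,"lid rect z=.091",cv2.minAreaRect(W*1000))
    # cabinet top outline
    m=near(finder.masks_of("cabinet",c),(280,170))["mask"]
    cn=max(cv2.findContours(m.astype(np.uint8),0,2)[0],key=cv2.contourArea)[:,0].astype(float)
    print("cab",cv2.minAreaRect(np.array([at_z(c,u,.104) for u in cn]).astype(np.float32)*1000))
E
```

```text
o (array([0.53336316, 0.20297681, 0.08295666]), np.float64(1.0806096735311428))
f (array([0.48016811, 0.21976445, 0.07995274]), np.float64(2.3937124665836222))
k (array([0.71640577, 0.06295163, 0.03192464]), np.float64(0.17050672888353802))
sp (array([ 0.67088363, -0.04667252,  0.10523187]), np.float64(0.5991434209481099))
can (array([0.35092295, 0.45665667, 0.00468634]), np.float64(0.9539253840416677))
o at z [array([0.5341, 0.1976]), array([0.5293, 0.2044])]
f at z [array([0.4777, 0.1991]), array([0.4708, 0.2213])]
side lid rect z=.091 ((531.239501953125, 194.34393310546875), (128.57533264160156, 105.40077209472656), 80.90271759033203)Traceback (most recent call last):
  File "<stdin>", line 21, in <module>
  File "h.py", line 8, in at_z
    return least_squares(lambda q:proj(c,[q[0],q[1],z])-uv,[0.6,0.]).x
           ~~~~~~~~~~~~~^^^^^^^^^^^^^^^^^^^^^^^^^^^^^^^^^^^^^^^^^^^^
    return func(*args, **kwargs)
    result = trf(vector_fun.fun, vector_fun.jac, x0, f0, J0, lb, ub, ftol, xtol,
                 gtol, max_nfev, x_scale, loss_function, tr_solver,
                 tr_options.
[... 901 characters left out ...]
 f_eval in f_evals]
                                    ^^^^^^^
    f = np.atleast_1d(self.fun(x, *self.args, **self.kwargs))
                      ~~~~~~~~^^^^^^^^^^^^^^^^^^^^^^^^^^^^^^
    return np.atleast_1d(self.fun(x))
                         ~~~~~~~~^^^
    return self.f(x, *self.args, **self.kwargs)
           ~~~~~~^^^^^^^^^^^^^^^^^^^^^^^^^^^^^^
  File "h.py", line 8, in <lambda>
    return least_squares(lambda q:proj(c,[q[0],q[1],z])-uv,[0.6,0.]).x
                                  ~~~~^^^^^^^^^^^^^^^^^
  File "h.py", line 5, in proj
    K=cams.calibration(c); E=np.array(K["extrinsics"]); p=E[:3,:3]@np.asarray(P,float)+E[:3,3]
ValueError: time passes only in moves, steps and waits
```

View pics/crop1.png

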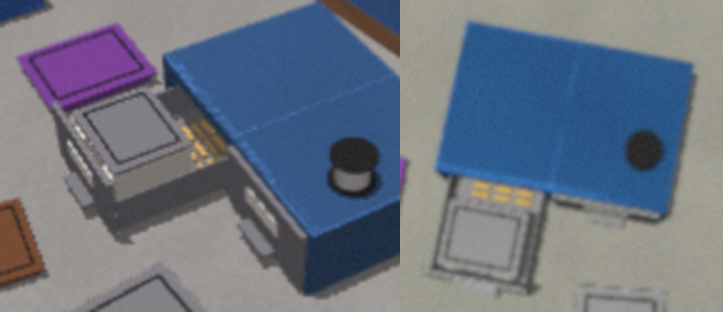

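The crop confirms it: the grey lid sits raised in the white tub in the open drawer, at crop (130,125) on the left and (478,238) on the right. Next I'll fit the poses with the calibration cached.

```bash
python3 - <<'E'
import re
s=open("h.py").read()
s=s.replace("def proj","KK={c:cams.calibration(c) for c in('side','top')}\ndef proj",1).replace("K=cams.calibration(c); ","K=KK[c]; ")
s+='''
near=lambda L,p:min(L,key=lambda d:np.hypot(*(np.array(d["xy"])-p)))
def quad(mask):
    h=cv2.convexHull(max(cv2.findContours(mask.astype(np.uint8),0,2)[0],key=cv2.contourArea))
    return cv2.approxPolyN(h,4,ensure_convex=True)[0].astype(float)
def rect(c,z,w,l,x,y,yaw):
    C,S=np.cos(yaw),np.sin(yaw); return np.array([proj(c,[x+C*a-S*b,y+S*a+C*b,z]) for a,b in((w/2,l/2),(w/2,-l/2),(-w/2,-l/2),(-w/2,l/2))])
def fitrect(obs,w,l,g,z=None):
    from scipy.spatial.distance import cdist
    def f(q):
        r=[]
        for c,Q in obs.items():
            P=rect(c,z if z else q[3],w,l,*q[:3]); r.append((P-Q[cdist(P,Q).argmin(1)]).ravel())
        return np.concatenate(r)
    r=least_squares(f,g,loss="soft_l1"); return r.x,f(r.x).round(1)
'''
open("h.py","w").write(s)
E
python3 - <<'E'
from h import *
print(at_z("top",[236,170],.104))
cab={"top":np.array([(210.5,114.9),(311.1,134.2),(299.4,201.5),(196.6,182.2)])}
print("cab",fitrect(cab,.24,.36,[.73,.07,-.15],.104))
cab["side"]=np.array([(251,138.2),(313,116.2),(310.2,209.8),(377,181)])
print("cab2",fitrect(cab,.24,.36,[.73,.07,-.15],.104))
Q={}
for c,p in(("side",(236,167)),("top",(216,211))):
    cams.read_camera(c); Q[c]=quad(near(finder.masks_of("lid",c),p)["mask"]); print(c,Q[c].tolist())
    print(fitrect({c:Q[c]},.104,.124,[.53,.2,-.15],.091))
print("lid",fitrect(Q,.104,.124,[.53,.2,-.15],.091), fitrect(Q,.104,.124,[.53,.2,-.15,.09]))
print(get_obs()["time_s"])
E
```

```text
[0.67578914 0.13741501]
cab (array([ 0.72021719,  0.07659348, -0.16076649]), array([-0.4,  0.1,  1.2, -0.3,  0.4,  0.2, -1.1, -0.1]))
cab2 (array([ 0.72109187,  0.07445598, -0.16440768]), array([ 0.3, -0.3,  1.9, -0.3,  0.9,  0.2, -0.5, -0.6, -1. , -0.7,  2.3,
       -1.1, -1.1,  1.2, -2.2, -1. ]))
side [[263.0, 173.0], [231.0, 186.0], [211.0, 159.0], [243.0, 149.0]]
(array([ 0.53131627,  0.19344342, -0.13656035]), array([-0. ,  0.3, -0.7, -0.5, -0.2, -0.6,  1.8,  1.8]))
top [[237.0, 199.0], [231.0, 231.0], [196.0, 223.0], [202.0, 194.0]]
(array([ 0.53267987,  0.19975898, -0.15792367]), array([-0.3, -0.5,  0.3,  1.1,  0.4, -0.9, -0.4,  0.4]))
lid (array([ 0.53279762,  0.19793771, -0.14831729]), array([-0.2, -0.6, -1.3, -1.4, -1. , -1.7,  1.6,  0.7,  0.1, -0.4,  0.7,
        0.9,  1.1, -1.1,  0.2,  0.6])) (array([ 0.53422124,  0.19992473, -0.14657844,  0.08533594]), array([-0.1,  0.3, -1.3, -0.6, -0.7, -0.9,  1.8,  1.6, -0.3, -0.5,  0.3,
        0.7,  0.7, -1.4, -0. ,  0.3]))
1.95
```

The lid measures (0.533, 0.199) with top at about 0.091 m, drawer yaw about −9°. It sits 205 mm in front of the cabinet centre, and the text gives 208. I'll move above it with the fingers lying along the lid's y.

```bash
python3 -m creep '0.028 -0.035 0 1 0.087;0.028 -0.035 0 1 0.087;0.028 -0.035 0 1 0.087;0.028 -0.035 0 1 0.087;0.028 -0.035 0 1 0.087;0.028 -0.035 0 1 0.087;0.028 -0.035 0 1 0.087;0.028 -0.035 0 1.3 0.087' && python3 -m creep '0.028 -0.035 -0.01 0 0.087;0.028 -0.035 -0.02 0 0.087;0.028 -0.035 -0.03 0 0.087;0.028 -0.035 -0.03 0 0.087;0 0 0 0 0.087;0 0 0 0 0.087'
```

```text
time_s: 2.95
tool_pos: [0.4181, 0.3395, 0.2229]
tool_rot: [180.0, 0.0, 171.1]
force: [0.5, -0.2, -0.3]
grip_width: 0.0869
grasp_force: 0.0
time_s: 3.7
tool_pos: [0.5291, 0.2013, 0.1328]
tool_rot: [180.0, -0.0, 171.0]
force: [-0.2, 1.3, -0.9]
grip_width: 0.0871
grasp_force: 0.0
```

```bash
python3 -m creep '0.004 -0.002 -0.02 0 0.087;0 0 -0.012 0 0.087;0 0 -0.005 0 0.087;0 0 0 0 0.087' && python3 - <<'E'
from h import *
a=cams.read_camera("side")[:,:,::-1][95:225,175:335];b=cams.read_camera("top")[:,:,::-1][135:255,160:300]
cv2.imwrite("pics/crop2.png",np.hstack([cv2.resize(a,(432,351),interpolation=2),cv2.resize(b,(368,351),interpolation=2)]))
E
```

```text
time_s: 4.2
tool_pos: [0.5329, 0.1992, 0.0957]
tool_rot: [180.0, -0.0, 171.1]
force: [-0.4, -0.0, 0.5]
grip_width: 0.0867
grasp_force: 0.0
```

View pics/crop2.png

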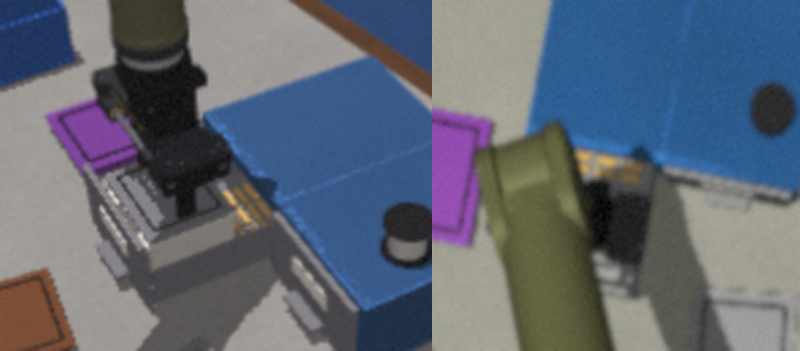

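The near finger, at crop-left (185,205), stands over the lid's −y side at about mid-depth. The gripper body clears the cabinet. I'll press down gently.

```bash
python3 -m creep '0 0 -0.003 0 0.087;0 0 -0.002 0 0.087;0 0 -0.001 0 0.087;0 0 0 0 0.087' ; python3 -m creep '0 0 -0.002 0 0.087;0 0 -0.001 0 0.087;0 0 0 0 0.087'
```

```text
time_s: 4.8
tool_pos: [0.5337, 0.1987, 0.0908]
tool_rot: [180.0, 0.0, 171.0]
force: [-2.2, -0.5, 6.2]
grip_width: 0.0871
grasp_force: 3.2
time_s: 5.18
tool_pos: [0.5339, 0.1988, 0.0877]
tool_rot: [179.9, 0.1, 171.0]
force: [-1.0, -1.2, 6.5]
grip_width: 0.0871
grasp_force: 3.3
```

```bash
python3 -m creep '0 0 -0.002 0 0.087;0 0 0 0 0.087' ; python3 -m creep '0 0 -0.002 0 0.087;0 0 0 0 0.087';python3 -m creep '0 0 -0.002 0 0.087;0 0 0 0 0.087' | sed -n 2,4p
```

```text
time_s: 5.42
tool_pos: [0.5335, 0.1988, 0.0848]
tool_rot: [180.0, 0.0, 171.0]
force: [-0.2, -0.8, 3.0]
grip_width: 0.0868
grasp_force: 1.3
time_s: 5.68
tool_pos: [0.5343, 0.1987, 0.0844]
tool_rot: [179.9, 0.1, 171.0]
force: [-2.5, -0.4, 11.3]
grip_width: 0.0867
grasp_force: 5.6
tool_pos: [0.5358, 0.1985, 0.0843]
tool_rot: [179.9, 0.3, 171.0]
force: [-3.1, -2.1, 18.9]
```

The centre stopped at 0.0843, where a seated lid's top would be. Now I'll press over the back and front edges to be sure.

```bash
python3 -m creep '0 0 0.013 0 0.087;0.031 -0.005 0 0 0.087;0 0 0 0 0.087;0 0 -0.005 0 0.087;0 0 -0.003 0 0.087;0 0 0 0 0.087' ; python3 -m creep '0 0 -0.003 0 0.087;0 0 -0.002 0 0.087;0 0 0 0 0.087'|sed -n 2,4p
```

```text
time_s: 6.68
tool_pos: [0.5634, 0.1938, 0.0851]
tool_rot: [-180.0, -0.1, 171.0]
force: [-0.0, -0.8, 0.3]
grip_width: 0.087
grasp_force: 0.0
tool_pos: [0.5665, 0.1935, 0.0844]
tool_rot: [179.9, 0.3, 171.0]
force: [-2.4, -2.3, 15.7]
```

```bash
python3 -m creep '0 0 0.013 0 0.087;-0.031 0.005 0 0 0.087;-0.03 0.005 0 0 0.087;0 0 0 0 0.087;0 0 -0.006 0 0.087;0 0 -0.004 0 0.087;0 0 0 0 0.087'|sed -n 2,4p ; python3 -m creep '0 0 -0.002 0 0.087;0 0 -0.002 0 0.087;0 0 0 0 0.087'|sed -n 2,4p
```

```text
tool_pos: [0.5048, 0.2031, 0.0844]
tool_rot: [180.0, 0.1, 170.9]
force: [-0.9, -2.1, 7.6]
tool_pos: [0.5077, 0.2027, 0.0843]
tool_rot: [179.9, 0.4, 170.9]
force: [-2.0, -4.4, 24.6]
```

All three places stop at 0.0843–0.0844. I'll back off to in front of the panel and check.

```bash
python3 -m creep '0 0 0.03 0 0.087;0 0 0.045 0 0.087;-0.025 0.004 0 0 0.087;-0.025 0.004 0 0 0.087;-0.024 0.004 0 0 0.087;0 0 0 0 0.087' && python3 - <<'E'
from h import *
a=cams.read_camera("side")[:,:,::-1][95:225,175:335];b=cams.read_camera("top")[:,:,::-1][135:255,160:300]
cv2.imwrite("pics/crop3.png",np.hstack([cv2.resize(a,(432,351),interpolation=2),cv2.resize(b,(368,351),interpolation=2)]))
print(get_obs()["tool_pos"])
for c,p in(("side",(236,167)),("top",(216,211))):
  for n in("lid","tub_rim","drawer_front"):
    print(c,n,[(np.round(d["xy"],1).tolist(),round(d["p"],2),at_z(c,d["xy"],{"drawer_front":.098}.get(n,.08)).round(3)) for d in finder.tip_of(n,c) if np.hypot(*(np.array(d["xy"])-p))<25])
E
```

```text
time_s: 9.05
tool_pos: [0.4285, 0.2159, 0.1543]
tool_rot: [180.0, -0.0, 171.1]
force: [0.9, -0.4, 0.5]
grip_width: 0.0868
grasp_force: 0.0
[0.4302733 0.2153369 0.154564 ]
side lid [([238.7, 168.0], 0.72, array([0.537, 0.195]))]
side tub_rim [([240.6, 166.0], 0.63, array([0.547, 0.199]))]
side drawer_front [([222.9, 170.2], 0.57, array([0.486, 0.2  ]))]
top lid [([215.3, 210.0], 0.92, array([0.54 , 0.205]))]
top tub_rim []
top drawer_front [([212.2, 227.4], 0.68, array([0.479, 0.211]))]
```

View pics/crop3.png

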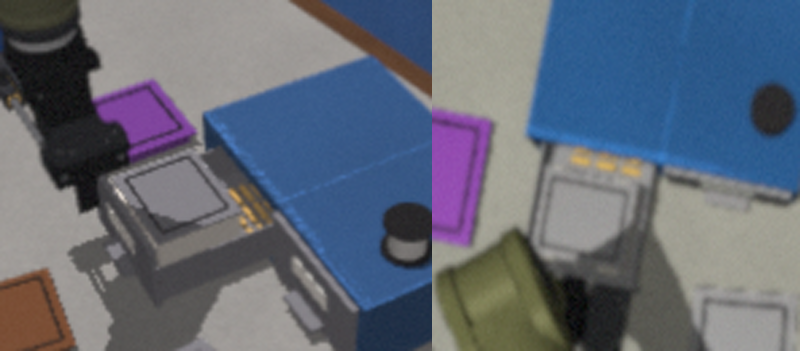

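The lid looks seated: the front-wall gap is gone, with the plate at crop-left (178,195), and the drawer is still about 0.145 m open. The fingers hang in front of the panel, so I'll lower them and begin pushing gently.

```bash
python3 -m creep '0 0 -0.03 0 0.087;0 0 -0.04 0 0.087;0 0 -0.03 0 0.087;0 0 0 0 0.087;0.01 -0.0015 0 0 0.087;0.008 -0.0013 0 0 0.087;0 0 0 0 0.087' ; python3 -m creep '0.004 -0.0006 0 0 0.087;0.004 -0.0006 0 0 0.087;0.004 -0.0006 0 0 0.087;0.004 -0.0006 0 0 0.087'|sed -n 2,4p
```

```text
time_s: 10.32
tool_pos: [0.449, 0.2129, 0.0558]
tool_rot: [179.9, 0.1, 170.9]
force: [-0.8, -0.8, -0.5]
grip_width: 0.0871
grasp_force: 0.0
tool_pos: [0.463, 0.2104, 0.0545]
tool_rot: [-180.0, -0.1, 171.0]
force: [-2.6, -0.2, 0.4]
```

```bash
python3 -m creep '0.008 -0.0013 0 0 0.087;0.012 -0.0019 0 0 0.087;0.012 -0.0019 0 0 0.087;0.012 -0.0019 0 0 0.087;0.012 -0.0019 0 0 0.087;0.012 -0.0019 0 0 0.087' ; python3 -m creep '0.008 -0.0013 0 0 0.087;0.008 -0.0013 0 0 0.087;0.008 -0.0013 0 0 0.087'|sed -n 2,4p
```

```text
time_s: 11.58
tool_pos: [0.5319, 0.1991, 0.0544]
tool_rot: [-180.0, -0.0, 171.0]
force: [-4.1, -0.6, -0.5]
grip_width: 0.0872
grasp_force: 1.5
tool_pos: [0.5555, 0.1952, 0.0544]
tool_rot: [-180.0, -0.0, 171.0]
force: [-2.5, -1.6, -0.2]
```

```bash
python3 -m creep '0.008 -0.0013 0 0 0.087;0.008 -0.0013 0 0 0.087;0.008 -0.0013 0 0 0.087;0.006 -0.001 0 0 0.087' |sed -n 2,4p; python3 -m creep '0.003 -0.0005 0 0 0.087;0.003 -0.0005 0 0 0.087'|sed -n 2,4p;  python3 -m creep '0.003 -0.0005 0 0 0.087;0.002 -0.0003 0 0 0.087'|sed -n 2,4p
```

```text
tool_pos: [0.5858, 0.1908, 0.0546]
tool_rot: [180.0, 0.0, 171.0]
force: [-2.6, -0.9, -0.8]
tool_pos: [0.5913, 0.1899, 0.0546]
tool_rot: [180.0, -0.0, 171.0]
force: [-2.5, -1.2, -0.2]
tool_pos: [0.5964, 0.189, 0.0546]
tool_rot: [180.0, 0.0, 171.0]
force: [-2.6, -0.4, -1.0]
```

```bash
python3 -m creep '0.002 -0.0003 0 0 0.087;0.002 -0.0003 0 0 0.087' |sed -n 2,4p; python3 -m creep '0.002 -0.0003 0 0 0.087;0.001 0 0 0 0.087;0 0 0 0 0.087'|sed -n 2,4p
```

```text
tool_pos: [0.6003, 0.1884, 0.0546]
tool_rot: [180.0, 0.0, 171.0]
force: [-3.7, -0.7, 0.1]
tool_pos: [0.602, 0.1881, 0.0546]
tool_rot: [-180.0, -0.2, 171.0]
force: [-6.2, -2.3, 2.8]
```

```bash
python3 -m creep '0.002 -0.0003 0 0 0.087;0 0 0 0 0.087' |sed -n 2,4p; python3 -m creep '0.002 -0.0003 0 0 0.087;0.001 0 0 0 0.087;0 0 0 0 0.087'|sed -n 2,4p
```

```text
tool_pos: [0.6019, 0.1881, 0.0546]
tool_rot: [-179.9, -0.4, 171.0]
force: [-12.6, -0.6, 7.6]
tool_pos: [0.6018, 0.1881, 0.0545]
tool_rot: [-179.9, -0.8, 170.9]
force: [-20.3, -1.7, 13.9]
```

The drawer is at a hard stop: position held at 0.602 with the force at 20 N, where 0.599 was expected. I'll back away and check.

```bash
python3 -m creep '-0.02 0.003 0 0 0.087;-0.03 0.005 0 0 0.087;-0.03 0.005 0.02 0 0.087;0 0 0.05 0 0.087;-0.04 0.02 0.05 0 0.087;-0.03 0.05 0 0 0.087;-0.02 0.05 0 0 0.087;0 0 0 0 0.087' |sed -n 1,4p; python3 - <<'E'
from h import *
a=cams.read_camera("side")[:,:,::-1][95:225,175:335];b=cams.read_camera("top")[:,:,::-1][105:245,160:323]
cv2.imwrite("pics/crop4.png",np.hstack([cv2.resize(a,(392,319),interpolation=2),cv2.resize(b,(371,319),interpolation=2)]))
for c in("side","top"): print([(np.round(d["xy"]).tolist(),round(d["p"],2),at_z(c,d["xy"],.098).round(3)) for d in finder.tip_of("drawer_front",c)], [np.round(d["xy"]).tolist() for n in("solder_spool","spray_can","circuit_board","screwdriver") for d in finder.tip_of(n,c)[:1]])
E
```

```text
time_s: 15.2
tool_pos: [0.439, 0.3254, 0.1722]
tool_rot: [179.7, 0.1, 171.5]
force: [0.4, -1.2, 0.1]
[([264.0, 156.0], 0.81, array([0.62 , 0.174]))] [[324.0, 186.0], [154.0, 169.0], [381.0, 363.0], [279.0, 333.0]]
[([220.0, 187.0], 0.61, array([0.616, 0.19 ]))] [[287.0, 173.0], [147.0, 263.0], [402.0, 241.0], [346.0, 274.0]]
```

View pics/crop4.png

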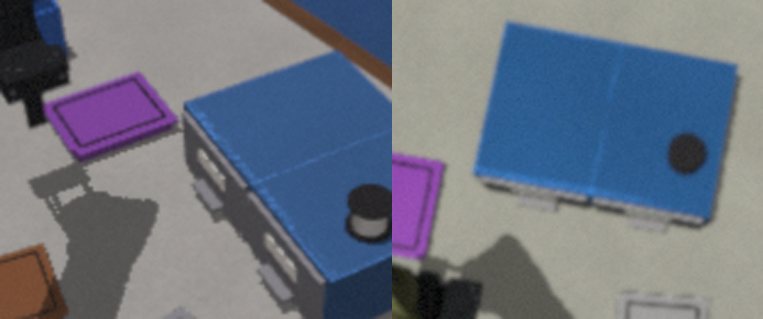

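Both drawer panels line up flush with the cabinet face: handles at crop-left (208,195) and (275,283), crop-right (538,203) and (650,222). The bystanders have not moved, and the arm is clear.

```bash
python3 -c "
from cell import ticket
print(ticket.sign_off())"
```

```text
the job is handed in; nothing more can be done
None
```

I pressed the lid down level on the rim (finger height 84.3–84.4 mm at the front, middle and back), then pushed the drawer shut against its stop without disturbing the spool, can, board or screwdriver, and handed the job in at about 15 s; the verdict was not shown.

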